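# Load a specimen tube onto a turning drying carousel

## Task

Push the drying carousel round (its steel pegs are there for that) and let it coast freely, either way round, no faster than one turn in four seconds. Carry the orange-capped tube over the empty red cup as it goes round, and keep it above the cup's mouth, without touching the carousel, for at least four seconds. Then, while the carousel is still coasting faster than one turn in 25 seconds, let the tube gently down into the cup so that it stands upright on the cup's floor, and let go without stopping the carousel; leave the white-capped tubes in the tray alone.

Things in the scene. Friction and masses are not known exactly. Their poses are not given: they have to be found in the camera images.
- carousel_base: Fixed foot of the drying carousel, 50 mm tall; origin on the table, on the vertical turning axis. It carries a round grey deck, 330 mm in diameter, top 62 mm above the table. On the deck, at 95 mm radius, 90 degrees apart, are four fixed cups (58 mm wide, 36 mm tall): one red and empty, three white and filled by fixed white-capped tubes whose tops are 85 mm above the deck.
- peg (a point): Top centre of one of four alike upright steel pegs for pushing the carousel round: 12 mm in diameter, 60 mm tall above the deck, at 145 mm radius, midway between neighbouring cups (45 degrees from each), so 90 degrees apart. This is the peg 45 degrees anticlockwise (seen from above) of the red cup; its top is 122 mm above the table.
- carousel (a joint): Turning angle of the deck in rad, endless in practice, growing anticlockwise seen from above; 0 with the red cup on the +x side of the axis. Moment of inertia about 0.03 kg m2 (hidden, 0.8 to 1.25 times); viscous drag 0.001 N m s/rad, dry friction 0.0003 N m, so it coasts for tens of seconds (time constant about 30 s).
- red_cup (a point): Centre of the inner floor of the empty red cup, the only red thing on the deck; it goes round with the carousel at 95 mm radius, 67 mm above the table. Inner diameter 50 mm, wall 4 mm, rim 31 mm above this point. z up, x pointing away from the carousel's axis.
- tube: Orange-capped specimen tube, a rigid closed cylinder of 28 mm diameter and 80 mm height (the cap is its top 22 mm), about 60 g (the real mass may differ by 30 %), standing loose on the red tray's floor, 85 mm or more (middle to middle) from the next tube. Origin: centre of its underside; z up along the tube.
- white_tube_a: White-capped specimen tube, a rigid closed cylinder of 28 mm diameter and 80 mm height (the cap is its top 22 mm), about 60 g (the real mass may differ by 30 %), standing loose on the red tray's floor, 85 mm or more (middle to middle) from the next tube. Origin: centre of its underside; z up along the tube.
- white_tube_b: White-capped specimen tube, a rigid closed cylinder of 28 mm diameter and 80 mm height (the cap is its top 22 mm), about 60 g (the real mass may differ by 30 %), standing loose on the red tray's floor, 85 mm or more (middle to middle) from the next tube. Origin: centre of its underside; z up along the tube.
- tray: Fixed red sorting tray, 170 mm (its x) by 260 mm (its y), walls 5 mm thick and 22 mm tall, floor 5 mm thick. Origin: on the table under its centre. The three tubes stand in a row along its y, in any order.

How it is judged:
By the outcome, as a careful person would: the job done as asked, in the order asked, and still so for the second after the job is handed in, with the robot touching nothing.
It also fails if it takes over 54 s, if anything falls off the work surface, if the arm or the gripper's body presses on something with over 40 N, if the wrist force passes 120 N, or if a joint passes its speed limit or range.

## Robot

A 6-joint arm with a two-finger parallel gripper is mounted at the origin on the work surface. World frame = base frame: x ahead of the robot, y to its left, z up, the work surface at z = 0. Lengths are in m, angles in rad, forces in N, time in s.
With the tool pointing down it reaches from about 0.35 to 0.8 m from the base axis. Payload 7.3 kg.
Tool frame: the origin (TCP) lies midway between the tips of the shut fingers; the grasp point (between the pads) lies 19 mm behind it (arm.grasp_offset is the distance from the TCP to the grasp point, in m); z points along the fingers, y is the line along which they close (so a half turn about z gives the same grasp; the last joint's range is limited). The gripper opens to 85 mm and grips with 20 to 120 N. Pads are 22 mm wide; open, the fingers measure 114 mm over their backs; the gripper's body (76 mm by 85 mm) begins 54 mm behind the grasp point. The pads swing forward as they close: fully open they stand 13 mm farther back than shut.
Start: joints at [-1.347, 0.342, 1.524, -0, 1.275, -0.146], TCP at [0.19, -0.49, 0.231] pointing down, gripper open.
Joint ranges: [-2.53, 2.53], [-0.77, 2.02], [0.04, 2.7], [-1, 4.14], [0.28, 2.66], [-3.11, 3.11]. Speed limits (rad/s): [2.57, 2.57, 3.14, 3.14, 3.14, 3.14].

## Interface

Orientations are given as a unit quaternion [w, x, y, z].
In Python, from rig import status, vision, ticket, arm gives the robot as it stands.
- The arm moves only by the shell command python3 -m inch 'ROWS'. ROWS is JSON, a list that holds one entry, the list of rows, each a list of 7 numbers: the shift along the tool's x, y, z in m, then the turn, a rotation vector about the tool's x, y, z in rad, then the opening, from 0 (shut) to 1 (fully open). A call has 1 to 12 rows; each row shifts and turns the commanded pose from where the row before left it, along the tool's axes as they then stand; what a row does not reach is not made up. A row lasts 1/10 s, in which the tool goes at most 50 mm and 8.59 degrees, less where a joint would pass 70% of its speed; a pose out of reach is approached as far as the arm can. A call with a gripper value outside its range is refused whole. The fingers move at their own pace and stop on an object; the grip force is fixed at half the most. Time passes only in rows, so rows that do not move let the fingers close. It gives the time, the measured TCP pose, the force, the opening and the grip force at its end, in the units of the state.
- status.get_obs(): the state, without advancing time (a new reading comes with each control period).
- vision.snapshot(name): name is "side" or "top" or "wrist"; returns the picture (480x640x3 uint8, red, green, blue); there is no depth.
- vision.camera_params(name): a dict with "camera_matrix" (3x3 intrinsics, pixels), "extrinsics" (4x4, takes a point from world to camera coordinates); the wrist camera has in their place "mount" (4x4, takes a point from camera to tool coordinates, whose origin is the TCP and whose axes are the flange's). Camera axes: x right, y down, z forward; pixel columns grow to the right and rows downward; lengths in m; the calibration is good to about 2 mm. A picture is of the moment at which its call begins: read the wrist's pose just before it. camera_params takes no time and is no camera call.
- ticket.close_job(): hands the job in; it is judged then, once.
The state is a dict: "clock": time; "qpos": joint angles; "dq": joint speeds; "tau": joint torques, N m; "tcp_pos": TCP position; "orientation": TCP orientation; "force": force on the tool from outside, world axes, zero at the start; "ft_torque": the same for the moment, N m; "width": finger opening in m; "finger_force": force on a finger pad.
Only numpy, scipy, OpenCV 4.12 (cv2) and the standard library are available. Lean on these libraries where they do the work, as an engineer would, in place of code of your own. Each camera call takes 0.05 s, during which the arm holds its last target. There are 200 camera calls.

## Working session

There is one attempt and no reset: what is moved stays moved. The work goes in short steps, Python scripts to look and compute and a shell command to move; the robot and the scene stay as the last step left them, time stands still between calls to the robot, and variables do not carry over. Pictures are saved under pics/ and viewed, at most 10 in all, crops included, and the job is handed in when it is done.

```bash
mkdir -p pics; ls; cat > h.py <<'E'
import numpy as np, cv2
from rig import status, vision, ticket, arm
from scipy.spatial.transform import Rotation as R
def snap(n,f):
    im=vision.snapshot(n); cv2.imwrite('pics/'+f+'.png',im[...,::-1]); return im
def cam(n):
    p=vision.camera_params(n); return np.array(p['camera_matrix']),np.array(p['extrinsics'])
def onplane(n,u,v,z):
    K,E=cam(n); d=E[:3,:3].T@np.linalg.inv(K)@[u,v,1]; c=-E[:3,:3].T@E[:3,3]
    return c+d*(z-c[2])/d[2]
def proj(n,p):
    K,E=cam(n); q=K@(E[:3,:3]@np.asarray(p)+E[:3,3]); return q[:2]/q[2]
E
python3 - <<'E'
from h import *
snap('top','top0'); snap('side','side0')
for n in('top','side'):
    K,E=cam(n);print(n,K.round(1).tolist(),E.round(3).tolist(),(-E[:3,:3].T@E[:3,3]).round(3))
o=status.get_obs();print({k:np.round(v,3).tolist() for k,v in o.items()},arm.grasp_offset)
print(R.from_quat(np.roll(o['orientation'],-1)).as_matrix().round(3))
E
```

```text
pics
top [[583.5, 0.0, 321.1], [0.0, 583.5, 252.5], [0.0, 0.0, 1.0]] [[0.017, -1.0, 0.023, -0.083], [-0.996, -0.018, -0.086, 0.587], [0.087, -0.021, -0.996, 1.185], [0.0, 0.0, 0.0, 1.0]] [ 0.483 -0.047  1.233]
side [[589.0, 0.0, 317.2], [0.0, 589.0, 244.6], [0.0, 0.0, 1.0]] [[-0.994, -0.111, -0.002, 0.544], [-0.074, 0.684, -0.726, 0.141], [0.082, -0.721, -0.688, 0.968], [0.0, 0.0, 0.0, 1.0]] [0.472 0.662 0.77 ]
{'clock': 0.1, 'qpos': [-1.347, 0.343, 1.525, 0.0, 1.275, -0.146], 'dq': [0.001, 0.0, -0.004, 0.0, 0.001, -0.0], 'tau': [0.002, -43.445, -24.649, -0.0, 0.005, 0.0], 'tcp_pos': [0.19, -0.489, 0.231], 'orientation': [-0.001, 0.983, 0.184, 0.0], 'force': [0.063, 0.079, 0.066], 'ft_torque': [-0.012, 0.001, -0.014], 'finger_force': 0.0, 'width': 0.085} 0.0187
[[ 0.932  0.361 -0.   ]
 [ 0.361 -0.932  0.001]
 [ 0.    -0.001 -1.   ]]
```

View pics/top0.png

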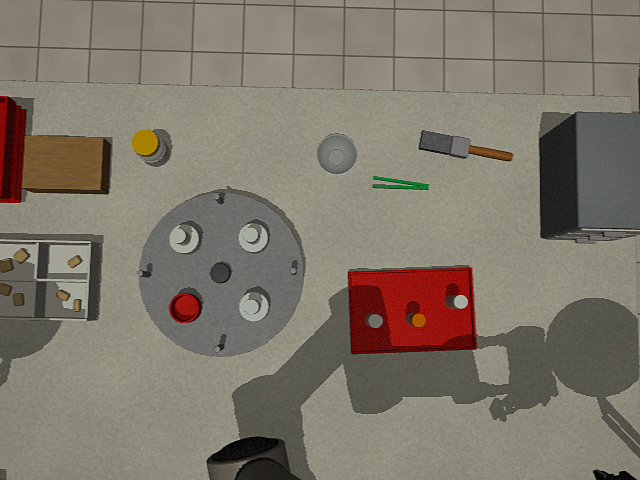

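View pics/side0.png

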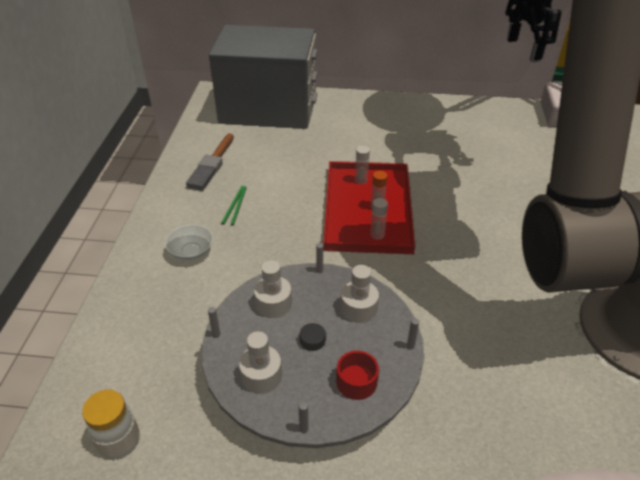

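```bash
cat >> h.py <<'E'
def tri(pt,ps):
    A=[];
    for n,(u,v) in(('top',pt),('side',ps)):
        K,E=cam(n);P=K@E[:3]; A+= [u*P[2]-P[0],v*P[2]-P[1]]
    w=np.linalg.svd(np.array(A))[2][-1];return w[:3]/w[3]
def blobs(im,lo,hi,mn=15):
    h=cv2.cvtColor(im,cv2.COLOR_RGB2HSV);m=cv2.inRange(h,lo,hi)
    n,l,s,c=cv2.connectedComponentsWithStats(m);return [(s[i][:5].tolist(),c[i].round(1).tolist()) for i in range(1,n) if s[i][4]>=mn]
E
python3 - <<'E'
from h import *
I={n:cv2.imread(f'pics/{n}0.png')[...,::-1].copy() for n in('top','side')}
for n in I:
    print(n,'orange',blobs(I[n],(8,150,120),(22,255,255)))
    print(n,'red',blobs(I[n],(0,150,60),(5,255,255),100))
for nm,a,b in [('hub',(220.5,271.5),(313,331)),('cup',(185,307),(358,363)),('pegR',(294,265),(320,245)),('pegB',(220,345),(414,322)),('pegL',(145,272),(303,407)),('pegT',(220,196),(212,311)),('orange',(419,320),(380,177)),('wA',(375.5,321),(379.5,202)),('wB',(460,301),(362.5,150))]:
    print(nm,tri(a,b).round(3))
# deck ellipse
h=cv2.cvtColor(I['top'],cv2.COLOR_RGB2HSV)
for n,c in(('top',(160,240)),('top',(200,330))): print(h[c[1],c[0]])
cv2.imwrite('pics/crop.png',np.hstack([cv2.resize(I['top'][285:350,355:475],None,fx=3.3,fy=3.3)[:, :,::-1],cv2.resize(I['side'][140:250,320:415],None,fx=2,fy=2)[:214,:,::-1]]) )
E
```

```text
top orange [([136, 130, 18, 6, 33], [145.6, 131.6]), ([60, 137, 21, 2, 24], [70.3, 137.1]), ([469, 148, 43, 11, 125], [490.2, 152.8]), ([412, 314, 14, 14, 155], [418.5, 320.0])]
top red [([0, 96, 8, 100, 427], [2.3, 135.2]), ([0, 106, 26, 97, 830], [16.8, 156.8]), ([348, 268, 129, 86, 8309], [411.4, 309.2]), ([169, 293, 30, 30, 577], [184.7, 307.4])]
side orange [([215, 135, 16, 20, 71], [222.3, 144.4]), ([374, 171, 13, 9, 91], [380.0, 174.8]), ([83, 390, 41, 36, 1114], [102.8, 407.4])]
side red [([324, 162, 91, 92, 6344], [367.1, 210.1]), ([337, 351, 42, 48, 1608], [357.0, 374.0])]
hub [0.541 0.126 0.082]
cup [0.471 0.188 0.102]
pegR [ 0.55  -0.02   0.119]
pegB [0.398 0.118 0.113]
pegL [0.536 0.266 0.107]
pegT [0.687 0.127 0.11 ]
orange [ 0.454 -0.268  0.077]
wA [ 0.451 -0.18   0.085]
wB [ 0.492 -0.348  0.082]
[ 48  11 117]
[ 90   5 110]
```

View pics/crop.png

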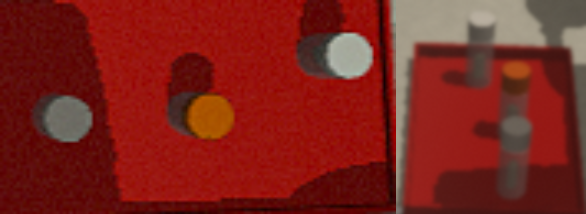

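```bash
cat > geo.py <<'E'
from h import *
from scipy.optimize import least_squares
ob={'top':[(294,265,-90),(220,345,180),(145,272,90),(220,196,0)],'side':[(320,245,-90),(414,322,180),(303,407,90),(212,311,0)]}
def res(p):
    r=[]
    for n in ob:
        for u,v,a in ob[n]:
            t=p[2]+np.radians(a); r+=list(proj(n,[p[0]+.145*np.cos(t),p[1]+.145*np.sin(t),.122])-(u,v))
        c=p[2]+np.radians(135); q=proj(n,[p[0]+.095*np.cos(c),p[1]+.095*np.sin(c),.098])
        r+=list(q-((184.7,307.2) if n=='top' else (358,364)))
        r+=list(proj(n,[p[0],p[1],.08])-((220.5,271.5) if n=='top' else (313,331)))
    return r
s=least_squares(res,[.543,.123,.04],loss='soft_l1');print(s.x, np.degrees(s.x[2]),np.round(s.fun,1))
print('tube',onplane('top',418.5,320,.085),onplane('side',380,175,.085))
c=s.x[:2]
# approach rows
T=np.array([.19,-.489,.231]);psi=np.arctan2(.361,.932)
A=np.array([c[0]+.150*np.cos(np.radians(-68)),c[1]+.150*np.sin(np.radians(-68)),.19]);print('A',A)
N=14;d=(A-T)/N;dp=(np.pi/2-psi)/N
for i in range(N):
    print([round(x,4) for x in(d[0]*np.cos(psi)+d[1]*np.sin(psi),d[0]*np.sin(psi)-d[1]*np.cos(psi),-d[2],-dp)]);psi+=dp
a=np.radians(-68);p=A[:2]
print('push (toolx=dy, tooly=dx)')
for s in [5,7,5,5,6,8,10,12,14,16,17,17,17,17]:
    a-=s/1000/.15;q=c+.15*np.array([np.cos(a),np.sin(a)]);print(round(q[1]-p[1],4),round(q[0]-p[0],4),round(np.degrees(a)));p=q
E
python3 geo.py
```

```text
[0.54069851 0.12496976 0.04012123] 2.2987773586463125 [ 0.1  4.3 -1.7  3.2 -4.2  0.7 -2.9 -0.4  0.2  0.1  0.5  0.7 -1.1 -1.5
  0.4 -3.3 -0.1 -4.  -0.7 -3.1 -0.6  1.2 -0.8  0.7]
tube [ 0.45341444 -0.26503743  0.085     ] [ 0.45451073 -0.26308017  0.085     ]
A [ 0.5968895  -0.01410782  0.19      ]
[np.float64(0.0394), np.float64(-0.0211), np.float64(0.0029), np.float64(-0.0858)]
[np.float64(0.041), np.float64(-0.0177), np.float64(0.0029), np.float64(-0.0858)]
[np.float64(0.0424), np.float64(-0.0141), np.float64(0.0029), np.float64(-0.0858)]
[np.float64(0.0434), np.float64(-0.0104), np.float64(0.0029), np.float64(-0.0858)]
[np.float64(0.0442), np.float64(-0.0067), np.float64(0.0029), np.float64(-0.0858)]
[np.float64(0.0446), np.float64(-0.0028), np.float64(0.0029), np.float64(-0.0858)]
[np.float64(0.0447), np.float64(0.001), np.float64(0.0029), np.float64(-0.0858)]
[np.float64(0.0444), np.float64(0.0048), np.float64(0.0029), np.float64(-0.0858)]
[np.float64(0.0438), np.float64(0.0086), np.float64(0.0029), np.float64(-0.0858)]
[np.float64(0.0429), np.float64(0.0123), np.float64(0.0029), np.float64(-0.0858)]
[np.float64(0.0417), np.float64(0.016), np.float64(0.0029), np.float64(-0.0858)]
[np.float64(0.0402), np.float64(0.0195), np.float64(0.0029), np.float64(-0.0858)]
[np.float64(0.0384), np.float64(0.0228), np.float64(0.0029), np.float64(-0.0858)]
[np.float64(0.0363), np.float64(0.026), np.float64(0.0029), np.float64(-0.0858)]
push (toolx=dy, tooly=dx)
-0.0018 -0.0047 -70
-0.0023 -0.0066 -73
-0.0014 -0.0048 -74
-0.0013 -0.0048 -76
-0.0013 -0.0059 -79
-0.0014 -0.0079 -82
-0.0011 -0.0099 -86
-0.0004 -0.012 -90
0.0007 -0.014 -96
0.0024 -0.0158 -102
0.0044 -0.0164 -108
0.0062 -0.0158 -115
0.0079 -0.015 -121
0.0096 -0.014 -128
```

```bash
python3 -m inch '[[[0.039,-0.021,0.003,0,0,-0.086,0],[0.041,-0.018,0.003,0,0,-0.086,0],[0.042,-0.014,0.003,0,0,-0.086,0],[0.043,-0.010,0.003,0,0,-0.086,0],[0.044,-0.007,0.003,0,0,-0.086,0],[0.045,-0.003,0.003,0,0,-0.086,0],[0.045,0.001,0.003,0,0,-0.086,0],[0.044,0.005,0.003,0,0,-0.086,0],[0.044,0.009,0.003,0,0,-0.086,0],[0.043,0.012,0.003,0,0,-0.086,0],[0.042,0.016,0.003,0,0,-0.086,0],[0.040,0.020,0.003,0,0,-0.086,0]]]'
```

```text
clock: 1.3
tcp_pos: [0.5387, -0.0807, 0.1949]
orientation: [-0.0, 0.763, 0.646, -0.0]
force: [0.9, -0.9, 0.1]
width: 0.0002
finger_force: 0.0
```

```bash
python3 -m inch '[[[0.038,0.023,0.003,0,0,-0.086,0],[0.036,0.026,0.003,0,0,-0.086,0],[0,0,0.043,0,0,0,0],[0,0,0.043,0,0,0,0],[0,0,0,0,0,0,0]]]'; python3 - <<'E'
from h import *
o=status.get_obs();print(R.from_quat(np.roll(o['orientation'],-1)).as_matrix().round(3))
E
```

```text
clock: 1.8
tcp_pos: [0.5917, -0.0141, 0.0972]
orientation: [-0.005, 0.706, 0.708, -0.004]
force: [-0.2, 0.4, 0.3]
width: 0.0002
finger_force: 0.0
[[-0.004  1.    -0.013]
 [ 1.     0.004  0.002]
 [ 0.002 -0.013 -1.   ]]
```

```bash
python3 -m inch '[[[-0.002,-0.004,-0.001,0,0,0,0],[-0.002,-0.005,-0.001,0,0,0,0],[-0.002,-0.005,0,0,0,0,0],[-0.002,-0.006,0,0,0,0,0],[-0.002,-0.007,0,0,0,0,0],[-0.001,-0.009,0,0,0,0,0],[-0.001,-0.011,0,0,0,0,0],[0,-0.013,0,0,0,0,0],[0.001,-0.014,0,0,0,0,0],[0.003,-0.015,0,0,0,0,0],[0.004,-0.0145,0,0,0,0,0],[0.006,-0.014,0,0,0,0,0]]]'; python3 -m inch '[[[0.007,-0.013,0,0,0,0,0],[0.003,-0.006,-0.005,0,0,0,0],[0,0,-0.04,0,0,0,0],[-0.02,0,-0.045,0,0,0,1]]]';python3 - <<'E'
from h import *
for i in range(2):
    o=status.get_obs();im=vision.snapshot('top');b=blobs(im,(0,150,60),(5,255,255),100);print(o['clock'],b)
cv2.imwrite('pics/t1.png',im[...,::-1])
E
```

```text
clock: 3.0
tcp_pos: [0.4771, -0.0135, 0.1054]
orientation: [0.0, 0.706, 0.708, -0.0]
force: [0.5, -0.2, -1.1]
width: 0.0
finger_force: 0.0
clock: 3.4
tcp_pos: [0.4581, -0.0223, 0.1958]
orientation: [-0.002, 0.705, 0.709, -0.001]
force: [1.2, -0.5, -1.2]
width: 0.0133
finger_force: 0.0
3.4 [([0, 96, 8, 100, 432], [2.2, 135.0]), ([0, 105, 26, 98, 834], [16.7, 156.8]), ([156, 247, 30, 30, 564], [171.9, 261.6]), ([348, 268, 129, 86, 8704], [410.0, 309.8])]
3.45 [([0, 96, 8, 100, 429], [2.3, 135.2]), ([0, 105, 26, 98, 871], [16.6, 157.0]), ([157, 245, 30, 29, 559], [172.5, 258.9]), ([348, 268, 129, 86, 8745], [410.2, 309.8])]
```

```bash
python3 -m inch '[[[-0.045,-0.001,0,0,0,0,1],[-0.048,-0.001,0,0,0,0,1],[-0.048,-0.001,0,0,0,0,1],[-0.048,-0.001,0,0,0,0,1],[-0.048,0,0,0,0,0,1],[-0.006,0,0,0,0,0,1],[0,0,0,0,0,0,1]]]';python3 - <<'E'
from h import *
o=status.get_obs();print(o['clock'],o['tcp_pos'],o['orientation'])
im=vision.snapshot('wrist');cv2.imwrite('pics/w1.png',im[...,::-1])
o=status.get_obs();t=vision.snapshot('top');print(o['clock'],o['tcp_pos'],blobs(t,(0,150,60),(5,255,255),100))
p=vision.camera_params('wrist');print(np.round(p['camera_matrix'],1).tolist(),np.round(p['mount'],4).tolist())
print(blobs(im,(8,150,120),(22,255,255),100))
E
```

```text
clock: 4.2
tcp_pos: [0.4557, -0.2676, 0.1948]
orientation: [-0.0, 0.707, 0.707, 0.0]
force: [-0.3, -0.1, 0.1]
width: 0.0851
finger_force: 0.0
4.2 [ 0.45565235 -0.26762492  0.19477605] [-3.35805855e-04  7.07058385e-01  7.07155094e-01  2.70355292e-05]
4.25 [ 0.45573442 -0.26625034  0.19485701] [([0, 96, 8, 100, 439], [2.3, 134.8]), ([0, 104, 26, 99, 877], [16.5, 156.6]), ([184, 214, 30, 31, 586], [199.5, 228.6]), ([348, 268, 124, 86, 5162], [390.9, 307.1])]
[[405.7, 0.0, 326.3], [0.0, 405.7, 239.4], [0.0, 0.0, 1.0]] [[0.0002, -0.95, -0.3121, 0.0794], [1.0, 0.0002, 0.0001, 0.0002], [-0.0, -0.3121, 0.95, -0.1433], [0.0, 0.0, 0.0, 1.0]]
[([302, 207, 43, 44, 1399], [323.0, 229.5])]
```

View pics/w1.png

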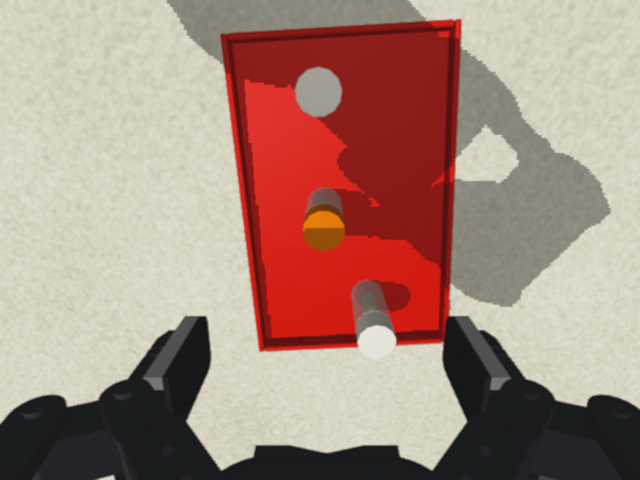

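```bash
cat >> h.py <<'E'
def wray(u,v,z,pos,q):
    p=vision.camera_params('wrist');K=np.array(p['camera_matrix']);M=np.array(p['mount'])
    Rt=R.from_quat(np.roll(q,-1)).as_matrix();c=Rt@M[:3,3]+pos;d=Rt@M[:3,:3]@np.linalg.inv(K)@[u,v,1]
    return c+d*(z-c[2])/d[2]
AX=np.array([.541,.125])
def cupang(u,v,n='top'):
    p=onplane(n,u,v,.098)[:2]-AX;return np.arctan2(p[1],p[0]),np.hypot(*p)
E
python3 - <<'E'
from h import *
print(wray(323,229.5,.085,np.array([.4557,-.2676,.1948]),[0,.7071,.7071,0]))
for t,u,v in[(0.1,184.7,307.4),(3.4,171.9,261.6),(3.45,172.5,258.9),(4.25,199.5,228.6)]:print(t,cupang(u,v))
E
```

```text
[ 0.4538373  -0.26455772  0.085     ]
0.1 (np.float64(2.396831387510235), np.float64(0.09561831868783557))
3.4 (np.float64(1.3823910815618374), np.float64(0.09441705905426563))
3.45 (np.float64(1.3257665960938774), np.float64(0.0946171952998763))
4.25 (np.float64(0.4647469006098194), np.float64(0.09302001434376306))
```

```bash
python3 -m inch '[[[0.0015,-0.002,0.04,0,0,0,1],[0,0,0.045,0,0,0,1],[0,0,0.042,0,0,0,1],[0,0,0.02,0,0,0,1],[0,0,0.005,0,0,0,1],[0,0,0,0,0,0,1],[0,0,0,0,0,0,0],[0,0,0,0,0,0,0],[0,0,0,0,0,0,0],[0,0,0,0,0,0,0],[0,0,0,0,0,0,0]]]'; python3 - <<'E'
from h import *
o=status.get_obs();t=vision.snapshot('top');b=[x for x in blobs(t,(0,150,60),(5,255,255),100) if 400<x[0][4]<700 and x[1][0]>60];print(o['clock'],[(x,cupang(*x[1])) for x in b])
E
```

```text
clock: 5.4
tcp_pos: [0.4544, -0.2654, 0.0441]
orientation: [0.001, 0.706, 0.708, 0.0]
force: [-1.5, 0.9, 6.2]
width: 0.0266
finger_force: 58.6
5.4 [(([238, 222, 29, 31, 594], [252.4, 236.8]), (np.float64(-0.7291732737813181), np.float64(0.09256738109565385)))]
```

```bash
cat > m.py <<'E'
from h import *
import json,os
L=json.load(open('log.json')) if os.path.exists('log.json') else [[3.4,'top',171.9,261.6],[3.45,'top',172.5,258.9],[4.25,'top',199.5,228.6],[5.4,'top',252.4,236.8]]
for n in('top','side'):
    o=status.get_obs();t=vision.snapshot(n);b=[x for x in blobs(t,(0,150,60),(5,255,255),100) if 350<x[0][4]<2500 and x[1][0]>60 and (x[1][0]<330 if n=='top' else x[1][1]>255)]
    print(n,o['clock'],o['tcp_pos'].round(4),b)
    if n=='top' and len(b)==1:L.append([o['clock'],n,*b[0][1]])
json.dump(L,open('log.json','w'))
cv2.imwrite('pics/last_side.png',t[...,::-1])
E
python3 -m inch '[[[0,0,-0.02,0,0,0,0],[0,0,-0.045,0,0,0,0],[0,0,-0.045,0,0,0,0],[0,0,-0.045,0,0,0,0],[0,0,-0.005,0,0,0,0],[0,0,0,0,0,0,0],[0,0,0,0,0,0,0]]]'; python3 m.py; python3 -m inch '[[[0,0,0,0,0,0,0],[0,0,0,0,0,0,0],[0,0,0,0,0,0,0],[0,0,0,0,0,0,0],[0,0,0,0,0,0,0],[0,0,0,0,0,0,0],[0,0,0,0,0,0,0],[0,0,0,0,0,0,0],[0,0,0,0,0,0,0],[0,0,0,0,0,0,0]]]'; python3 m.py;  python3 -m inch '[[[0,0,0,0,0,0,0],[0,0,0,0,0,0,0],[0,0,0,0,0,0,0],[0,0,0,0,0,0,0],[0,0,0,0,0,0,0],[0,0,0,0,0,0,0],[0,0,0,0,0,0,0],[0,0,0,0,0,0,0],[0,0,0,0,0,0,0],[0,0,0,0,0,0,0]]]'; python3 m.py
python3 -m inch '[[[0,0,0,0,0,0,0],[0,0,0,0,0,0,0],[0,0,0,0,0,0,0],[0,0,0,0,0,0,0],[0,0,0,0,0,0,0],[0,0,0,0,0,0,0],[0,0,0,0,0,0,0],[0,0,0,0,0,0,0],[0,0,0,0,0,0,0],[0,0,0,0,0,0,0]]]'; python3 m.py;  python3 -m inch '[[[0,0,0,0,0,0,0],[0,0,0,0,0,0,0],[0,0,0,0,0,0,0],[0,0,0,0,0,0,0],[0,0,0,0,0,0,0],[0,0,0,0,0,0,0],[0,0,0,0,0,0,0],[0,0,0,0,0,0,0],[0,0,0,0,0,0,0],[0,0,0,0,0,0,0]]]'; python3 m.py
```

```text
clock: 6.15
tcp_pos: [0.4534, -0.2645, 0.2019]
orientation: [-0.001, 0.706, 0.708, -0.0]
force: [-0.7, 0.3, -0.3]
width: 0.0266
finger_force: 59.1
top 6.15 [ 0.4534 -0.2645  0.2019] [([253, 253, 30, 30, 601], [267.4, 267.3])]
side 6.2 [ 0.4533 -0.2644  0.2014] [([297, 266, 36, 40, 1162], [314.9, 285.0])]
clock: 7.25
tcp_pos: [0.4542, -0.2651, 0.2033]
orientation: [0.0, 0.706, 0.708, -0.0]
force: [-0.6, 0.9, -0.8]
width: 0.0268
finger_force: 59.1
top 7.25 [ 0.4542 -0.2651  0.2033] [([234, 297, 30, 29, 570], [248.2, 310.9])]
side 7.3 [ 0.4542 -0.2651  0.2033] [([348, 288, 38, 42, 1260], [366.5, 307.9])]
clock: 8.35
tcp_pos: [0.4541, -0.2651, 0.2033]
orientation: [0.0, 0.706, 0.708, -0.0]
force: [0.7, 0.8, -0.8]
width: 0.0264
finger_force: 59.1
top 8.35 [ 0.4541 -0.2651  0.2033] [([189, 305, 30, 30, 588], [204.5, 318.9])]
side 8.4 [ 0.4541 -0.2651  0.2033] [([354, 332, 40, 46, 1494], [373.2, 354.5])]
clock: 9.45
tcp_pos: [0.4541, -0.265, 0.2033]
orientation: [0.0, 0.706, 0.708, -0.0]
force: [0.3, 0.8, -1.3]
width: 0.0267
finger_force: 59.1
top 9.45 [ 0.4541 -0.265   0.2033] [([158, 276, 30, 30, 575], [173.6, 290.5])]
side 9.5 [ 0.4541 -0.2651  0.2033] [([309, 363, 42, 49, 1677], [329.5, 386.6])]
clock: 10.55
tcp_pos: [0.4541, -0.2651, 0.2033]
orientation: [0.0, 0.706, 0.708, -0.0]
force: [-0.2, 0.3, -0.7]
width: 0.0266
finger_force: 59.1
top 10.55 [ 0.4541 -0.2651  0.2033] [([160, 237, 30, 30, 566], [175.8, 251.1])]
side 10.6 [ 0.4541 -0.2651  0.2033] [([253, 356, 42, 48, 1638], [273.8, 378.9])]
```

```bash
cat > fit.py <<'E'
from h import *
import json
from scipy.optimize import least_squares
def ang(t,p):
    th0,w0,I=p; k=.001/I;s=.3; dt=t-6
    return th0-((w0+s)*(1-np.exp(-k*dt))/k-s*dt)
def om(t,p): return (p[1]+.3)*np.exp(-.001/p[2]*(t-6))-.3
def fit(v=1):
    L=json.load(open('log.json'))
    D=[(t,onplane('top',u,vv,.095)[:2]) for t,n,u,vv in L]
    def res(q):
        return np.r_[np.concatenate([(q[3:5]+q[5]*np.array([np.cos(ang(t,q[:3])),np.sin(ang(t,q[:3]))])-xy)*1000 for t,xy in D]),(q[2]-.03)/.004,(q[5]-.095)*1000]
    s=least_squares(res,[-1.4,1.,.03,.541,.125,.095],x_scale=[1,1,.01,.01,.01,.01])
    if v:print(s.x.round(4),s.fun.round(1),'w now',om(L[-1][0],s.x))
    return s.x
def path(t,lead=0):
    q=fit(0);a=ang(t,q[:3]);return q[3:5]+.095*np.array([np.cos(a),np.sin(a)])
if __name__=='__main__':
    q=fit()
    for t in(14,16,18,20,22,24,26,28,30):print(t,om(t,q).round(3),np.degrees(ang(t,q))%360,path(t).round(3))
E
python3 fit.py
```

```text
[-1.3084  0.9568  0.0239  0.5397  0.1263  0.0943] [ 0.2  0.2 -0.1 -0.1  0.1 -0.  -0.1  0.2 -0.2 -0.1  0.3 -0.6 -0.3  0.3
 -0.   0.1  0.2  0.  -1.5 -0.7] w now 0.7390389219262701Traceback (most recent call last):
  File "fit.py", line 20, in <module>
    for t in(14,16,18,20,22,24,26,28,30):print(t,om(t,q).round(3),np.degrees(ang(t,q))%360,path(t).round(3))
                                                                             ~~~^^^^^
  File "fit.py", line 5, in ang
    th0,w0,I=p; k=.001/I;s=.3; dt=t-6
    ^^^^^^^^
ValueError: too many values to unpack (expected 3)
```

```bash
sed -i 's/th0,w0,I=p;/th0,w0,I=p[:3];/' fit.py; cat > plan.py <<'E'
# usage: plan.py T n zs : Hermite from now to cup path at T, then follow; n rows; prints rows [dy,dx]
from fit import *
import sys
from scipy.interpolate import CubicHermiteSpline as H
T=float(sys.argv[1]);n=int(sys.argv[2]);v0=len(sys.argv)>3
o=status.get_obs();t0=o['clock'];p=o['tcp_pos'][:2]
ts=t0+.1*np.arange(1,n+1);h=.01
vel=lambda t:(path(t+h)-path(t-h))/(2*h)
S=H([t0,max(T,t0+.1)],[p,path(max(T,t0+.1))],[vel(t0) if v0 else vel(t0)*0,vel(max(T,t0+.1))])
c=p.copy();print('t0',t0,'err now',(p-path(t0))*1000,'z',o['tcp_pos'][2],'w',om(t0,fit(0)))
for t in ts:
    g=S(t) if t<T else path(t);d=np.round((g-c)*2000)/2000;c+=d
    print(f'[{d[1]:.4f},{d[0]:.4f},',end=' ')
print()
E
python3 fit.py; python3 plan.py 12.4 24
```

```text
[-1.3084  0.9568  0.0239  0.5397  0.1263  0.0943] [ 0.2  0.2 -0.1 -0.1  0.1 -0.  -0.1  0.2 -0.2 -0.1  0.3 -0.6 -0.3  0.3
 -0.   0.1  0.2  0.  -1.5 -0.7] w now 0.7390389219262701
14 0.599 292.92852151058 [0.577 0.039]
16 0.527 228.4294958390027 [0.477 0.055]
18 0.461 171.8637330085554 [0.446 0.14 ]
20 0.4 122.59471510526907 [0.488 0.206]
22 0.344 80.03699463385556 [0.556 0.22 ]
24 0.292 43.65209693049644 [0.608 0.192]
26 0.245 12.944751341702727 [0.632 0.148]
28 0.201 347.45942479101154 [0.632 0.106]
30 0.161 326.777133471708 [0.619 0.074]
t0 10.65 err now [-132.0620023  -474.23452147] z 0.20331705172101694 w 0.73470293837849
[0.0040,0.0015, [0.0110,0.0050, [0.0170,0.0080, [0.0225,0.0100, [0.0265,0.0120, [0.0295,0.0135, [0.0325,0.0150, [0.0330,0.0150, [0.0340,0.0160, [0.0330,0.0150, [0.0320,0.0150, [0.0290,0.0140, [0.0255,0.0125, [0.0215,0.0105, [0.0155,0.0080, [0.0095,0.0060, [0.0020,0.0025, [-0.0050,-0.0010, [-0.0060,-0.0010, [-0.0060,-0.0020, [-0.0060,-0.0020, [-0.0055,-0.0025, [-0.0055,-0.0030, [-0.0050,-0.0030,
```

```bash
python3 -m inch '[[[0.004,0.0015,0,0,0,0,0],[0.011,0.005,0,0,0,0,0],[0.017,0.008,0,0,0,0,0],[0.0225,0.010,0,0,0,0,0],[0.0265,0.012,0,0,0,0,0],[0.0295,0.0135,0,0,0,0,0],[0.0325,0.015,0,0,0,0,0],[0.033,0.015,0,0,0,0,0],[0.034,0.016,0,0,0,0,0],[0.033,0.015,0,0,0,0,0],[0.032,0.015,0,0,0,0,0],[0.029,0.014,0,0,0,0,0]]]'; python3 -m inch '[[[0.0255,0.0125,0,0,0,0,0],[0.0215,0.0105,0,0,0,0,0],[0.0155,0.008,0,0,0,0,0],[0.0095,0.006,0,0,0,0,0],[0.002,0.0025,0,0,0,0,0],[-0.005,-0.001,0,0,0,0,0],[-0.006,-0.001,0,0,0,0,0],[-0.006,-0.002,0,0,0,0,0]]]';  python3 plan.py 12.9 12 1
```

```text
clock: 11.85
tcp_pos: [0.5935, 0.0422, 0.2033]
orientation: [-0.0, 0.706, 0.709, 0.0]
force: [-0.2, -0.9, -0.3]
width: 0.0267
finger_force: 59.1
clock: 12.65
tcp_pos: [0.6283, 0.0949, 0.2034]
orientation: [0.0, 0.706, 0.708, -0.0]
force: [-0.1, -0.3, -0.5]
width: 0.0267
finger_force: 59.1
t0 12.65 err now [-1.37399532 -0.94425366] z 0.2033751569832583 w 0.6516845171937224
[-0.0055,-0.0015, [-0.0050,-0.0020, [-0.0055,-0.0025, [-0.0050,-0.0035, [-0.0050,-0.0035, [-0.0045,-0.0035, [-0.0045,-0.0040, [-0.0040,-0.0045, [-0.0040,-0.0045, [-0.0035,-0.0045, [-0.0030,-0.0050, [-0.0030,-0.0050,
```

```bash
python3 -m inch '[[[-0.0055,-0.0015,0.002,0,0,0,0],[-0.005,-0.002,0.005,0,0,0,0],[-0.0055,-0.0025,0.007,0,0,0,0],[-0.005,-0.0035,0.007,0,0,0,0],[-0.005,-0.0035,0.007,0,0,0,0],[-0.0045,-0.0035,0.007,0,0,0,0],[-0.0045,-0.004,0.005,0,0,0,0],[-0.004,-0.0045,0.003,0,0,0,0],[-0.004,-0.0045,0.001,0,0,0,0],[-0.0035,-0.0045,0,0,0,0,0],[-0.003,-0.005,0,0,0,0,0],[-0.003,-0.005,0,0,0,0,0]]]'; python3 plan.py 13.87 2 1; python3 m.py; python3 plan.py 14.15 12 1
```

```text
clock: 13.85
tcp_pos: [0.5845, 0.0436, 0.1596]
orientation: [0.0, 0.706, 0.708, 0.0]
force: [0.3, -0.3, -0.8]
width: 0.0269
finger_force: 59.1
t0 13.85 err now [0.05051332 1.04104587] z 0.1596227017332402 w 0.6051059018946632
[-0.0035,-0.0050, [-0.0025,-0.0055, 
top 13.85 [0.5845 0.0436 0.1596] []
side 13.9 [0.5837 0.0432 0.1596] [([273, 271, 36, 38, 1054], [290.9, 290.1])]
t0 13.95 err now [4.92169196 3.47383228] z 0.15960619498454226 w 0.601328830394456
[-0.0040,-0.0075, [-0.0035,-0.0080, [-0.0015,-0.0055, [-0.0015,-0.0055, [-0.0010,-0.0055, [-0.0005,-0.0055, [-0.0000,-0.0055, [-0.0000,-0.0050, [0.0005,-0.0055, [0.0005,-0.0055, [0.0010,-0.0050, [0.0010,-0.0055,
```

View pics/last_side.png

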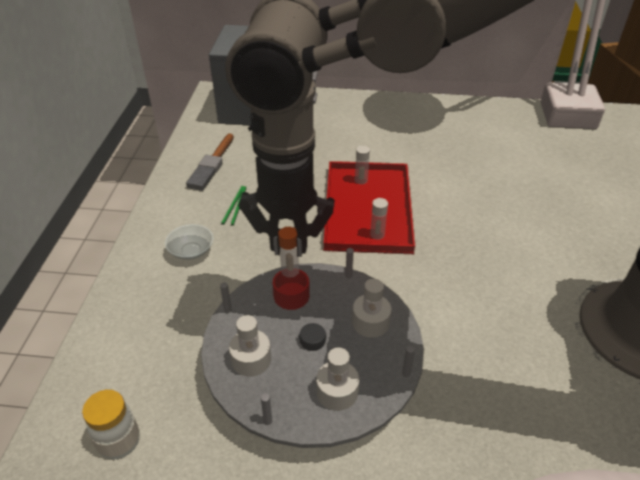

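```bash
python3 -m inch '[[[-0.004,-0.0075,0,0,0,0,0],[-0.0035,-0.008,0,0,0,0,0],[-0.0015,-0.0055,0,0,0,0,0],[-0.0015,-0.0055,0,0,0,0,0],[-0.001,-0.0055,0,0,0,0,0],[-0.0005,-0.0055,0,0,0,0,0],[0,-0.0055,0,0,0,0,0],[0,-0.005,0,0,0,0,0],[0.0005,-0.0055,0,0,0,0,0],[0.0005,-0.0055,0,0,0,0,0],[0.001,-0.005,0,0,0,0,0],[0.001,-0.0055,0,0,0,0,0]]]'; python3 plan.py 15.35 12 1; python3 - <<'E'
from fit import *
for t,u,v in [(6.2,314.9,285.0),(7.3,366.5,307.9),(8.4,373.2,354.5),(9.5,329.5,386.6),(10.6,273.8,378.9),(13.9,290.9,290.1)]:
    print(t,(proj('side',[*path(t),.085])-(u,v)).round(1))
E
```

```text
clock: 15.15
tcp_pos: [0.5149, 0.0347, 0.1593]
orientation: [0.0, 0.706, 0.708, 0.0]
force: [0.6, 0.1, -1.4]
width: 0.0266
finger_force: 59.1
t0 15.15 err now [0.04950348 0.06282592] z 0.1593108383252277 w 0.5572147904049323
[0.0015,-0.0050, [0.0015,-0.0050, [0.0025,-0.0050, [0.0020,-0.0045, [0.0025,-0.0045, [0.0030,-0.0045, [0.0030,-0.0040, [0.0030,-0.0040, [0.0030,-0.0035, [0.0035,-0.0035, [0.0040,-0.0035, [0.0035,-0.0030, 
6.2 [ 0.5 -2.3]
7.3 [ 0.5 -2.3]
8.4 [ 0.4 -2.2]
9.5 [ 0.3 -2.2]
10.6 [ 0.2 -2.6]
13.9 [ 1.5 -4.7]
```

```bash
python3 -m inch '[[[0.0015,-0.005,0,0,0,0,0],[0.0015,-0.005,0,0,0,0,0],[0.0025,-0.005,0,0,0,0,0],[0.002,-0.0045,0,0,0,0,0],[0.0025,-0.0045,0,0,0,0,0],[0.003,-0.0045,0,0,0,0,0],[0.003,-0.004,0,0,0,0,0],[0.003,-0.004,0,0,0,0,0],[0.003,-0.0035,0,0,0,0,0],[0.0035,-0.0035,0,0,0,0,0],[0.004,-0.0035,0,0,0,0,0],[0.0035,-0.003,0,0,0,0,0]]]'; python3 plan.py 16.5 14 1
```

```text
clock: 16.35
tcp_pos: [0.4648, 0.0678, 0.1593]
orientation: [0.0, 0.706, 0.708, -0.0]
force: [0.1, 0.2, -0.4]
width: 0.0266
finger_force: 59.1
t0 16.35 err now [ 0.06878583 -0.05227546] z 0.15926909742925321 w 0.515259838706577
[0.0040,-0.0030, [0.0040,-0.0025, [0.0040,-0.0025, [0.0045,-0.0025, [0.0040,-0.0020, [0.0045,-0.0015, [0.0045,-0.0015, [0.0045,-0.0015, [0.0045,-0.0010, [0.0045,-0.0010, [0.0045,-0.0005, [0.0045,-0.0005, [0.0045,-0.0000, [0.0045,-0.0000,
```

```bash
python3 -m inch '[[[0.004,-0.003,0,0,0,0,0],[0.004,-0.0025,0,0,0,0,0],[0.004,-0.0025,0,0,0,0,0],[0.0045,-0.0025,0,0,0,0,0],[0.004,-0.002,0,0,0,0,0],[0.0045,-0.0015,0,0,0,0,0],[0.0045,-0.0015,0,0,0,0,0],[0.0045,-0.0015,0,0,0,0,0],[0.0045,-0.001,0,0,0,0,0],[0.0045,-0.001,0,0,0,0,0],[0.0045,-0.0005,0,0,0,0,0],[0.0045,-0.0005,0,0,0,0,0]]]'; python3 - <<'E'
from fit import *
o=status.get_obs();t=snap('side','s3');print(o['clock'],proj('side',[*path(o['clock']),.085]).round(1),[b for b in blobs(t,(0,150,60),(5,255,255),100) if b[1][1]>255])
E
python3 plan.py 17.8 12 1
```

```text
clock: 17.55
tcp_pos: [0.445, 0.1198, 0.1593]
orientation: [0.0, 0.706, 0.708, -0.0]
force: [0.2, 0.1, -0.2]
width: 0.0264
finger_force: 59.1
17.55 [377.8 332.4] [([359, 313, 39, 42, 1178], [376.7, 335.7])]
t0 17.6 err now [ 0.12805962 -1.81605806] z 0.1592814544125262 w 0.47373879821693893
[0.0055,-0.0000, [0.0055,-0.0000, [0.0040,0.0000, [0.0045,0.0005, [0.0045,0.0010, [0.0040,0.0010, [0.0040,0.0010, [0.0045,0.0010, [0.0040,0.0015, [0.0035,0.0020, [0.0040,0.0015, [0.0035,0.0020,
```

View pics/s3.png

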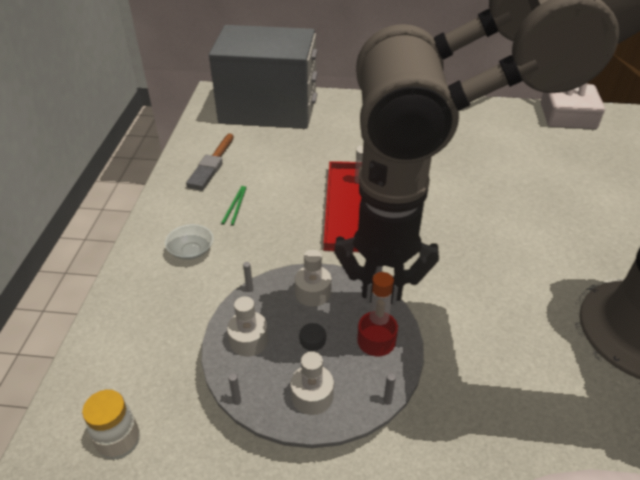

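```bash
python3 -m inch '[[[0.0055,0,0,0,0,0,0],[0.0055,0,0,0,0,0,0],[0.004,0,0,0,0,0,0],[0.0045,0.0005,0.003,0,0,0,0],[0.0045,0.001,0.006,0,0,0,0],[0.004,0.001,0.006,0,0,0,0],[0.004,0.001,0.006,0,0,0,0],[0.0045,0.001,0.006,0,0,0,0],[0.004,0.0015,0.006,0,0,0,0],[0.0035,0.002,0.006,0,0,0,0],[0.004,0.0015,0.003,0,0,0,0],[0.0035,0.002,0.001,0,0,0,0]]]'; python3 plan.py 18.9 18 1
```

```text
clock: 18.8
tcp_pos: [0.4563, 0.1712, 0.1158]
orientation: [-0.0, 0.706, 0.708, -0.0]
force: [0.3, 0.5, -0.6]
width: 0.0265
finger_force: 59.1
t0 18.8 err now [-0.0283837 -0.7265948] z 0.1157884992277475 w 0.4358694400704229
[0.0045,0.0020, [0.0035,0.0025, [0.0030,0.0020, [0.0035,0.0025, [0.0030,0.0025, [0.0030,0.0030, [0.0025,0.0025, [0.0030,0.0030, [0.0025,0.0030, [0.0025,0.0030, [0.0020,0.0030, [0.0020,0.0030, [0.0020,0.0035, [0.0020,0.0030, [0.0015,0.0035, [0.0015,0.0035, [0.0015,0.0035, [0.0015,0.0030,
```

```bash
python3 -m inch '[[[0.0045,0.002,0.002,0,0,0,0],[0.0035,0.0025,0.002,0,0,0,0],[0.003,0.002,0.002,0,0,0,0],[0.0035,0.0025,0.001,0,0,0,0],[0.003,0.0025,0.001,0,0,0,0],[0.003,0.003,0.0005,0,0,0,0]]]'; python3 plan.py 19.5 12 1
```

```text
clock: 19.4
tcp_pos: [0.471, 0.1917, 0.1077]
orientation: [0.0, 0.706, 0.708, -0.0]
force: [0.4, 0.2, -1.0]
width: 0.0268
finger_force: 59.1
t0 19.4 err now [0.37528882 0.15794436] z 0.10770544935655608 w 0.4176355820858621
[0.0025,0.0025, [0.0030,0.0030, [0.0025,0.0025, [0.0025,0.0035, [0.0020,0.0030, [0.0020,0.0030, [0.0020,0.0035, [0.0020,0.0030, [0.0015,0.0035, [0.0015,0.0030, [0.0015,0.0035, [0.0015,0.0035,
```

```bash
python3 -m inch '[[[0.0025,0.0025,0.0005,0,0,0,0],[0.003,0.003,0.0005,0,0,0,0],[0.0025,0.0025,0.0005,0,0,0,0]]]'; python3 plan.py 19.8 12 1
```

```text
clock: 19.7
tcp_pos: [0.4791, 0.1997, 0.1063]
orientation: [0.0, 0.706, 0.708, 0.0]
force: [1.0, -0.3, 0.1]
width: 0.0268
finger_force: 59.1
t0 19.7 err now [-0.10566312  0.13119499] z 0.10628234217484386 w 0.40868878833721894
[0.0025,0.0030, [0.0020,0.0030, [0.0020,0.0035, [0.0020,0.0030, [0.0020,0.0035, [0.0015,0.0030, [0.0015,0.0035, [0.0015,0.0035, [0.0015,0.0035, [0.0010,0.0035, [0.0010,0.0035, [0.0010,0.0035,
```

```bash
python3 -m inch '[[[0.0025,0.003,0.0005,0,0,0,0],[0.002,0.003,0.0003,0,0,0,0]]]'; python3 plan.py 20.0 14 1
```

```text
clock: 19.9
tcp_pos: [0.4856, 0.2044, 0.1061]
orientation: [0.0, 0.706, 0.708, 0.001]
force: [-0.2, -0.6, 5.7]
width: 0.0266
finger_force: 59.2
t0 19.9 err now [0.24494638 0.13811226] z 0.10607924434923763 w 0.4027863120701442
[0.0020,0.0030, [0.0020,0.0030, [0.0020,0.0035, [0.0015,0.0035, [0.0015,0.0030, [0.0015,0.0035, [0.0010,0.0035, [0.0015,0.0035, [0.0010,0.0035, [0.0005,0.0035, [0.0010,0.0035, [0.0005,0.0030, [0.0005,0.0035, [0.0000,0.0035,
```

```bash
python3 -m inch '[[[0.002,0.003,-0.0003,0,0,0,0.7],[0.002,0.003,0,0,0,0,0.7],[0.002,0.0035,0,0,0,0,0.7],[0.0015,0.0035,0,0,0,0,0.7],[0.0015,0.003,0,0,0,0,0.7],[0.0015,0.0035,-0.005,0,0,0,0.7],[0.001,0.0035,-0.015,0,0,0,0.7],[0.0015,0.0035,-0.025,0,0,0,0.7],[0.001,0.0035,-0.035,0,0,0,0.7],[0.0005,0.0035,-0.04,0,0,0,0.7],[0.001,0.0035,-0.03,0,0,0,0.7],[0.0005,0.003,-0.01,0,0,0,0.7]]]'; python3 - <<'E'
from fit import *
o=status.get_obs();t=snap('side','s4');print(o['clock'],proj('side',[*path(o['clock']),.085]).round(1),[b for b in blobs(t,(0,150,60),(5,255,255),100) if b[1][1]>255])
E
```

```text
clock: 21.1
tcp_pos: [0.5261, 0.2206, 0.2699]
orientation: [0.002, 0.706, 0.708, 0.003]
force: [0.0, 0.8, 0.2]
width: 0.0597
finger_force: 0.0
21.1 [314.9 386.3] [([297, 366, 42, 48, 1059], [319.5, 393.4])]
```

View pics/s4.png

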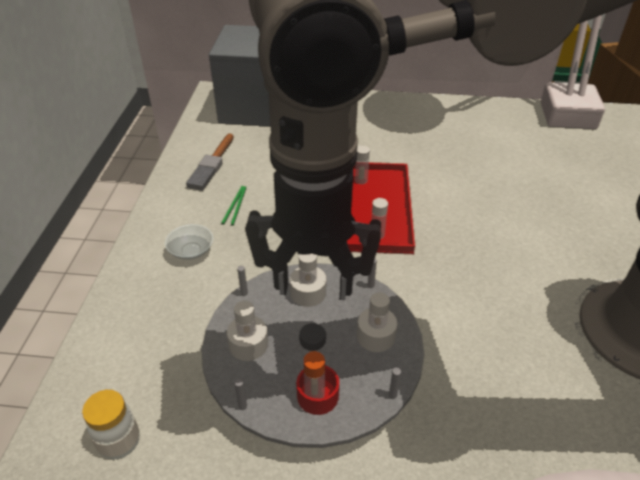

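```bash
python3 -m inch '[[[-0.03,0,-0.02,0,0,0,0.7],[-0.04,0,-0.01,0,0,0,0.7],[-0.02,0,0,0,0,0,0.7],[0,0,0,0,0,0,0.7]]]'; python3 - <<'E'
from fit import *
o=status.get_obs();t=snap('side','s5');print(o['clock'],proj('side',[*path(o['clock']),.085]).round(1),[b for b in blobs(t,(0,150,60),(5,255,255),100) if b[1][1]>255])
print(blobs(t,(8,150,120),(22,255,255),30), blobs(t,(5,150,100),(14,255,255),30))
print(ticket.close_job())
E
```

```text
clock: 21.55
tcp_pos: [0.5246, 0.1278, 0.2946]
orientation: [-0.0, 0.707, 0.707, -0.001]
force: [0.1, -0.0, -0.3]
width: 0.0598
finger_force: 0.0
21.55 [303.4 385.8] [([285, 366, 42, 48, 1033], [308.2, 393.5])]
[([215, 135, 17, 20, 93], [222.7, 144.5]), ([292, 351, 21, 18, 303], [301.7, 359.5]), ([83, 390, 41, 36, 1134], [103.0, 407.6])] [([215, 135, 17, 20, 118], [223.2, 144.7]), ([292, 351, 21, 19, 327], [301.9, 360.1])]
the job is handed in; nothing more can be done
None
```

The orange-capped tube stands upright in the red cup with the gripper clear. The carousel was still coasting at about 0.37 rad/s, roughly one turn in 17 s, when I handed the job in at 21.6 s.

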